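Ready the jar clamp: cover on, spring jaw held open

TASK

Get the one-handed jar clamp ready for a jar: first set the loose green cover astride the clamp's fixed rail, pushed fully down and near the rail's middle, and let go of it. Then pull the spring-loaded black jaw out by its steel handle until its white pointer is level with the red tab, and finish while still holding it there - the spring would snap it shut. Leave the jar, the tin and the orange mug where they stand.

Things in the scene. Friction and masses are not known exactly. Their poses are not given: they have to be found in the camera images.
- clamp: Jar clamp fixed on the worktop: wooden base board 260 x 170 x 16 mm (x from -135 to +125 mm). Origin at worktop level; z up, x from the black spring jaw to the fixed rail (roughly away from the robot), y left of that. Rail: aluminium bar along y, centred at x = +85 mm, 14 mm thick, 130 mm long, from 45 to 70 mm above the worktop, on two posts as thick as the bar.
- rail_top (a point): Centre of the top face of the fixed rail, 70 mm above the worktop; axes as the clamp's (rail along y).
- cover: Loose green rigid cover, 0.09 kg: upside-down U channel 36 (x) x 80 mm (y), standing on its legs, both ends alike. Slot 24 mm wide, 30 mm deep, open below and at both ends. Grip rib along the middle of its top: 12 mm thick (x), 50 mm long (y), 36 to 63 mm above the feet. Origin at the feet's level, in the middle; z up, y along the slot. Seated: origin at x = +85, z = +40 mm in the clamp's frame.
- jaw (a joint): Travel of the spring jaw in m: 0 shut, growing as it is pulled along the clamp's -x (toward the robot); end stop at 0.080, well past the tab. A spring always pulls it shut: about 5 N at 0, rising 0.12 N per mm (about 10 N at the tab).
- jaw_handle (a point): Middle of the jaw's steel handle: a round bar 14 mm thick along the clamp's y, 78 mm above the worktop, on two 10 mm posts at y = +-34 mm (58 mm free between, 38 mm free below the bar). At x = y = 0 in the clamp's frame when shut. The jaw's upright face beyond it, at x = 28 to 40 mm, is 63 mm high. Axes as the clamp's.
- jaw_pointer (a point): Tip of the white pointer fin (3 mm thick) on the jaw's left (+y) side, 26 mm above the worktop; at x = 0, y = +61 mm in the clamp's frame when shut; it moves with the jaw. Axes as the clamp's.
- mark_tab: Red tab 4 mm thick (x), 16 mm wide (y), 14 mm high with a 12 mm foot, fixed on the scale at the base board's left edge (y = +72 mm), 28 to 48 mm to the -x side of the shut pointer, differing each time. Origin under its middle, axes as the clamp's. Mark reached: pointer and tab at the same x in the clamp's frame; they do not touch in passing.
- jar: Bystander: glass jar with a wooden-coloured lid, 73 mm across, 105 mm high; origin under its middle.
- tin: Bystander: low green tin with gold top, 76 mm across, 58 mm high; origin under its middle.
- orange_mug: Bystander: orange mug 78 mm wide, 108 mm over the handle, 101 mm high; origin near its underside's middle.
There are look-alikes about, which are no part of the job. There is more than one size of the cover; the one meant has the size given above.

How it is judged:
By the outcome, as a careful person would: the job done as asked, in the order asked, and still so for the second after the job is handed in, while the arm keeps its last pose, push and grip.
It also fails if it takes over 40 s, if anything falls off the work surface, if the arm or the gripper's body presses on something with over 40 N, if the wrist force passes 120 N, or if a joint passes its speed limit or range.

ROBOT

A 7-joint arm with a two-finger parallel gripper is mounted at the origin on a cart in front of the work surface, level with it; the furniture and walls round the work are solid. World frame = base frame: x ahead of the robot, y to its left, z up, the work surface at z = 0. Lengths are in m, angles in rad, forces in N, time in s.
With the tool pointing down it reaches from about 0.4 to 0.875 m from the base axis. Payload 4.4 kg.
Tool frame: the origin (TCP) lies on the centre line of the jaws, within the pads' length; the fingertips stand 19 mm ahead of it and the grasp point (between the pads) is the TCP; z points along the fingers, y is the line along which they close (so a half turn about z gives the same grasp; the last joint's range is limited). The gripper opens to 85 mm and grips with 20 to 120 N. Pads are 22 mm wide; open, the fingers measure 114 mm over their backs; the gripper's body (76 mm by 85 mm) begins 54 mm behind the grasp point. The pads swing forward as they close: fully open they stand 13 mm farther back than shut.
Start: joints at [-1.383, 0.628, 0.038, 1.517, -0.027, 0.996, -0.02], TCP at [0.163, 0.629, 0.25] pointing down, gripper open.
Joint ranges: [-3.06, 3.06], [-0.37, 2.12], [-1.25, 1.32], [0.18, 2.47], [-1.1, 4.24], [0.23, 1.98], [-2.94, 2.94]. Speed limits (rad/s): [2.57, 2.57, 3.14, 3.14, 3.14, 3.14, 3.14].

INTERFACE

Orientations are given as a unit quaternion [w, x, y, z].
In Python, from cell import arm gives the robot as it stands.
- The arm moves only by the tool step_arm, never from a script. Its argument "rows" is a list of rows, each a list of 7 numbers: the shift along the tool's x, y, z in mm, then the turn, a rotation vector about the tool's x, y, z in rad, then the finger opening in mm, from 0 to 85.4. A call has 1 to 12 rows; each row shifts and turns the commanded pose from where the row before left it, along the tool's axes as they then stand; what a row does not reach is not made up. A row lasts 1/10 s, in which the tool goes at most 50 mm and 8.59 degrees, less where a joint would pass 70% of its speed; a pose out of reach is approached as far as the arm can. A call is refused whole if a number of a shift passes 50 or a number of a turn 0.15, either way. A call with a gripper value outside its range is refused whole. The fingers move at their own pace and stop on an object; "force" is the grip in N (left out, the last holds). Time passes only in rows, so rows that do not move let the fingers close. It gives the time, the measured TCP pose, the force, the opening and the grip force at its end, in the units of the state.
- arm.read_state(): the state, without advancing time (a new reading comes with each control period).
- arm.camera(name): name is "side" or "top" or "wrist"; returns a dict with "frame" (420x560x3 uint8, red, green, blue), "fx", "fy", "cx", "cy" (pixels), "rvec" (rotation vector, rad) and "tvec" (3), from world to camera coordinates, as OpenCV has them. Camera axes: x right, y down, z forward; pixel columns grow to the right and rows downward; lengths in m; the calibration is good to about 2 mm. A picture is of the moment at which its call begins. There is no depth.
- arm.job_done(): hands the job in; it is judged then, once.
The state is a dict: "t": time; "joint_positions": joint angles; "joint_vel": joint speeds; "joint_efforts": joint torques, N m; "position": TCP position; "eef_rot": TCP orientation; "force": force on the tool from outside, world axes, zero at the start; "wrist_torque": the same for the moment, N m; "opening": opening from 0.0 (shut) to 1.0 (fully open); "grip_force": force on a finger pad.
Only numpy, scipy, OpenCV 4.12 (cv2) and the standard library are available. Lean on these libraries where they do the work, as an engineer would, in place of code of your own. Each camera call takes 0.05 s, during which the arm holds its last target. There are 200 camera calls.

## Working session

There is one attempt and no reset: what is moved stays moved. The work goes in short steps, Python scripts to look and compute and a tool call to move; the robot and the scene stay as the last step left them, time stands still between calls to the robot, and variables do not carry over. Pictures are saved under pics/ and viewed, at most 10 in all, crops included, and the job is handed in when it is done.

Besides the shell and the picture viewer there is one more tool, called by a JSON object that holds its "name" and its "arguments", one argument or row to a line. step_arm: Moves the arm, as the interface text tells. Its arguments: {"type":"object","properties":{"rows":{"type":"array"},"force":{"type":"number"}},"required":["rows"]}

```bash
mkdir -p pics
python3 - <<'E'
from cell import arm
import cv2,pickle
d={n:arm.camera(n) for n in("side","top","wrist")}
pickle.dump(d,open('c0.pkl','wb'))
for n in("side","top"):
    cv2.imwrite(f'pics/{n}0.png',cv2.resize(d[n]['frame'][:,:,::-1],(800,600),interpolation=cv2.INTER_CUBIC))
    print(n,{k:d[n][k] for k in d[n] if k!='frame'})
print(arm.read_state())
E
```

```text
side {'fx': 451.97600479769176, 'fy': 451.97600479769176, 'cx': 276.7438060822529, 'cy': 218.88987135794096, 'rvec': array([ 2.44116442, -0.19141369,  0.0834176 ]), 'tvec': array([-0.50147938,  0.31184958,  1.05017097])}
top {'fx': 402.91747549881717, 'fy': 402.91747549881717, 'cx': 282.76874012949094, 'cy': 211.673655696575, 'rvec': array([ 2.19126191, -2.15363077,  0.11431625]), 'tvec': array([0.21196481, 0.53975966, 1.06276177])}
{'t': 0.15, 'joint_positions': array([-1.38277015,  0.62911848,  0.03845776,  1.51812725, -0.02701028,
        0.9963094 , -0.02001066]), 'joint_vel': array([ 0.00152915, -0.00363859,  0.00128208, -0.00489612,  0.00037021,
       -0.00213018, -0.00032064]), 'joint_efforts': array([ 2.00354596e-03, -5.63797617e+01,  1.22799173e+00, -1.93651789e+01,
        1.11472039e-02,  7.39770185e-03,  3.48640008e-06]), 'position': array([0.1630801 , 0.62875163, 0.24961387]), 'eef_rot': array([-9.00773104e-05,  1.26584327e-01,  9.91955587e-01, -7.16645971e-04]), 'force': array([ 0.22305328, -0.35414525,  0.18636492]), 'wrist_torque': array([-0.03625418, -0.0066652 , -0.03026211]), 'grip_force': 0.0, 'opening': 0.999787010141878}
```

View pics/top0.png

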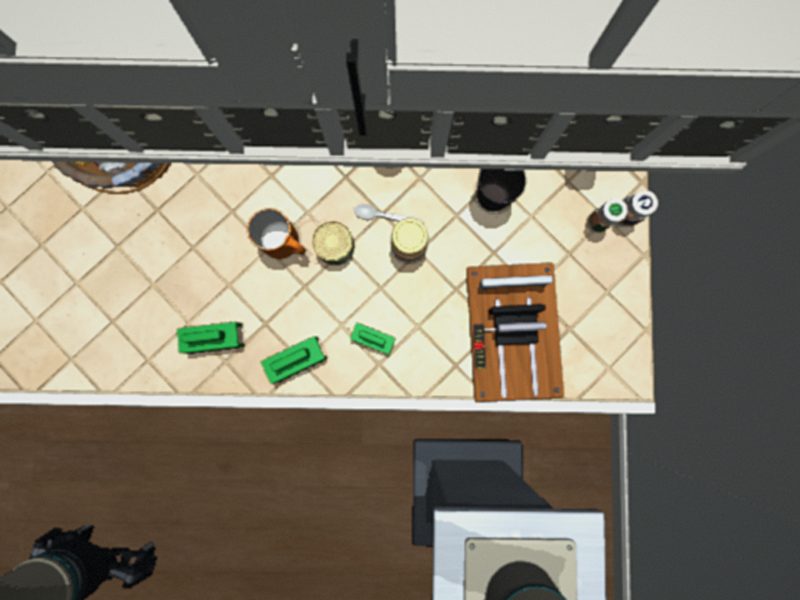

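View pics/side0.png

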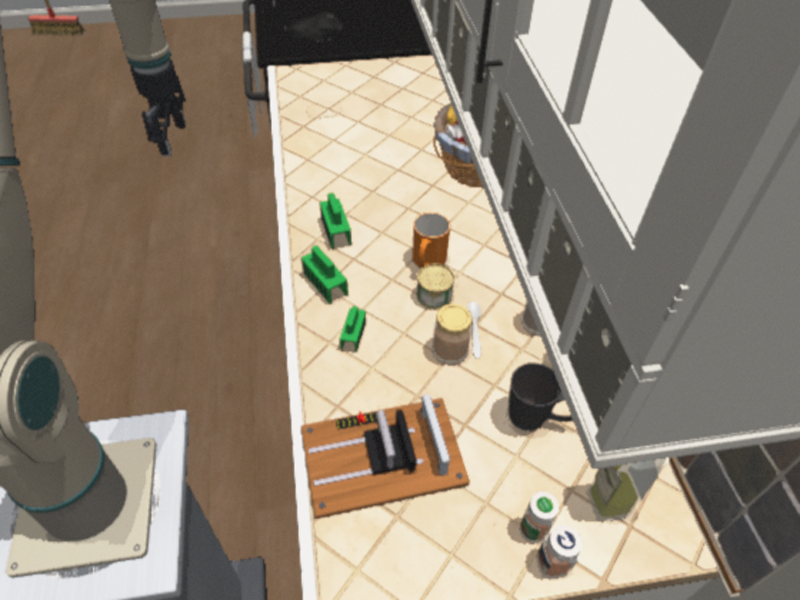

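The top view shows three green covers, at (210,338), (294,360) and (373,338), and the clamp around (515,330). At about 0.5 px/mm, the small one (373,338) looks like the 80 mm cover. The side view shows the same layout. I'll enlarge both.

```bash
python3 - <<'E'
import cv2,pickle,numpy as np
d=pickle.load(open('c0.pkl','rb'))
def crop(n,u,v,w,h,s):
    return cv2.resize(d[n]['frame'][v:v+h,u:u+w,::-1],None,fx=s,fy=s,interpolation=cv2.INTER_CUBIC)
# top: covers region & clamp, origin u=240,v=180, 160x105 x5
cv2.imwrite('pics/topc.png',crop('top',240,180,160,105,5))
cv2.imwrite('pics/sidec.png',crop('side',205,205,130,160,3.75))
E
cat > h.py <<'E'
import cv2,numpy as np
from scipy.spatial.transform import Rotation as R
def ray(c,u,v,z):
    p=cv2.undistortPoints(np.array([[[u,v]]],float),np.array([[c['fx'],0,c['cx']],[0,c['fy'],c['cy']],[0,0,1]]),None)[0,0]
    M=cv2.Rodrigues(c['rvec'])[0]; o=-M.T@np.ravel(c['tvec']); r=M.T@[p[0],p[1],1]
    return o+r*(z-o[2])/r[2]
def proj(c,P):
    return cv2.projectPoints(np.array(P,float).reshape(-1,3),c['rvec'],np.ravel(c['tvec']),np.array([[c['fx'],0,c['cx']],[0,c['fy'],c['cy']],[0,0,1]]),None)[0][:,0]
E
```

```text
(no output)
```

View pics/topc.png

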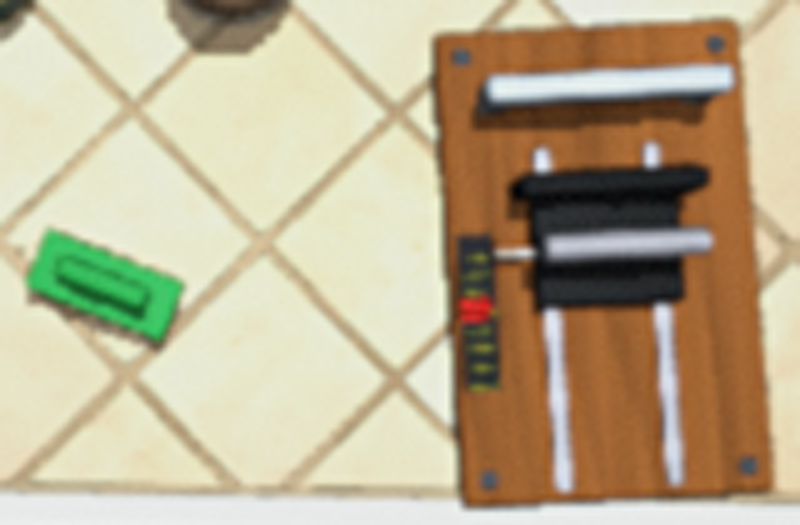

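View pics/sidec.png

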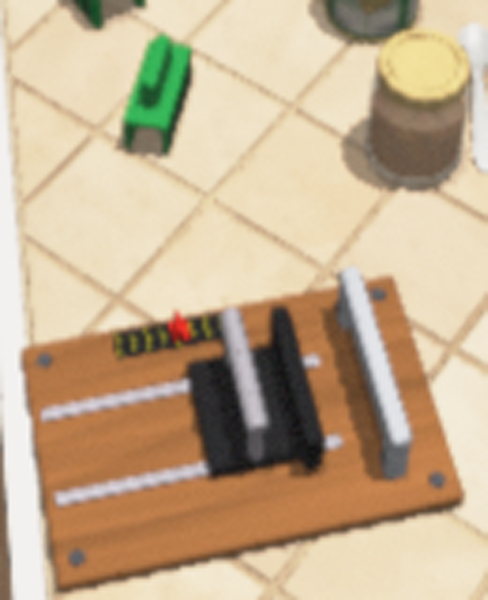

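The enlarged views show the clamp board, rail, handle, pointer and red tab (top crop, about (476,311)). The green cover is around (107,287) in the top crop. I'll fit the poses next.

```bash
cat > fit.py <<'E'
import pickle
from h import *
from scipy.optimize import least_squares
d=pickle.load(open('c0.pkl','rb'))
T=lambda x,y:(240+(x+.5)/5-.5,180+(y+.5)/5-.5)
S=lambda x,y:(205+(x+.5)/3.75-.5,205+(y+.5)/3.75-.5)
def fit(obs,x0,lab):
    def res(p):
        c,s=np.cos(p[2]),np.sin(p[2]);r=[]
        for cam,px,m in obs:
            P=[p[0]+c*m[0]-s*m[1],p[1]+s*m[0]+c*m[1],m[2]]
            r+=list(proj(d[cam],P)[0]-px)
        return r
    o=least_squares(res,x0,loss='soft_l1');print(lab,o.x.round(4),np.degrees(o.x[2]).round(2),'res',np.round(res(o.x),1).reshape(-1,2).tolist());return o.x
B=.016
clamp=fit([('top',T(434,36),(.125,.085,B)),('top',T(738,20),(.125,-.085,B)),('top',T(774,490),(-.135,-.085,B)),('top',T(463,507),(-.135,.085,B)),
 ('side',S(25,352),(-.135,.085,B)),('side',S(392,277),(.125,.085,B)),('side',S(463,500),(.125,-.085,B)),('side',S(58,588),(-.135,-.085,B)),
 ('top',T(487,80),(.092,.065,.07)),('top',T(733,66),(.092,-.065,.07)),('top',T(734,90),(.078,-.065,.07)),('top',T(489,102),(.078,.065,.07))],[.5,-.05,0],'clamp')
c0=ray(d['top'],*T(107,287),.036)
fit([('top',T(48,228),(.018,.04,.036)),('top',T(185,283),(.018,-.04,.036)),('top',T(162,346),(-.018,-.04,.036)),('top',T(27,287),(-.018,.04,.036))],[c0[0],c0[1],-.4],'cover')
def toC(P):
    q=R.from_euler('z',-clamp[2]).apply(np.array(P)-[clamp[0],clamp[1],0]);return q.round(4)
print('handle ends',toC(ray(d['top'],*T(547,246),.085)),toC(ray(d['top'],*T(712,240),.085)))
print('tab top',toC(ray(d['top'],*T(476,311),.025)),'tabside',toC(ray(d['side'],*S(180,325),.025)),'pointer',toC(ray(d['top'],*T(496,254),.026)))
for n,px in dict(tin=(334,243),jar=(409,238)).items(): print(n,ray(d['top'],px[0]*.7,px[1]*.7,.08))
from cell import arm;s=arm.read_state();print(R.from_quat(s['eef_rot'],scalar_first=True).as_matrix().round(3))
E
python3 fit.py
```

```text
clamp [0.491  0.0099 0.0693] 3.97 res [[-0.3, -0.7], [0.5, -0.6], [0.8, 0.8], [-0.0, 0.7], [-2.2, -1.2], [0.1, -0.8], [0.8, -0.3], [-0.9, 0.2], [-0.1, -0.8], [0.3, -0.5], [0.6, 0.0], [-0.2, 0.1]]
cover [ 0.4668  0.279  -0.3697] -21.18 res [[0.2, -0.3], [0.5, -0.0], [-0.0, -0.0], [-0.8, 0.4]]
handle ends [0.0012 0.0421 0.085 ] [-0.0001 -0.0422  0.085 ]
tab top [-0.0288  0.0723  0.025 ] tabside [-0.0264  0.0725  0.025 ] pointer [0.0012 0.0596 0.026 ]
tin [0.63676077 0.35037587 0.08      ]
jar [0.64848228 0.21434136 0.08      ]
[[-0.968  0.251 -0.   ]
 [ 0.251  0.968 -0.001]
 [-0.    -0.001 -1.   ]]
```

```bash
cat > plan.py <<'E'
import sys
from h import *
from cell import arm
# usage: plan.py x y z yawdeg(tool y) n
x,y,z,yaw,n=map(float,sys.argv[1:6]);n=int(n)
s=arm.read_state();Q=R.from_quat(s['eef_rot'],scalar_first=True);p=s['position']
a=np.radians(yaw);yy=np.array([np.cos(a),np.sin(a),0]);zz=np.array([0,0,-1.]);
G=R.from_matrix(np.column_stack([np.cross(yy,zz),yy,zz]))
rv=(Q.inv()*G).as_rotvec()/n;step=(np.array([x,y,z])-p)/n
print('t',s['t'],'p',p.round(4),'f',s['force'].round(1),'open',s['opening'],'grip',s['grip_force'])
for i in range(n):
    t=Q.inv().apply(step)*1000;print((t.round(1)+0.).tolist()+(rv.round(3)+0.).tolist());Q=Q*R.from_rotvec(rv)
E
python3 plan.py .467 .279 .17 -21.2 12
```

```text
t 0.15 p [0.1631 0.6288 0.2496] f [ 0.2 -0.4  0.2] open 0.999787010141878 grip 0.0
[-31.8, -21.8, 6.7, 0.0, 0.0, 0.141]
[-34.6, -17.2, 6.7, 0.0, 0.0, 0.141]
[-36.6, -12.2, 6.7, 0.0, 0.0, 0.141]
[-38.0, -6.9, 6.7, 0.0, 0.0, 0.141]
[-38.6, -1.5, 6.6, 0.0, 0.0, 0.141]
[-38.4, 3.9, 6.6, 0.0, 0.0, 0.141]
[-37.5, 9.3, 6.6, 0.0, 0.0, 0.141]
[-35.8, 14.4, 6.6, 0.0, 0.0, 0.141]
[-33.4, 19.3, 6.6, 0.0, 0.0, 0.141]
[-30.4, 23.8, 6.6, 0.0, 0.0, 0.141]
[-26.8, 27.8, 6.6, 0.0, 0.0, 0.141]
[-22.6, 31.3, 6.6, 0.0, 0.0, 0.141]
```

{"name": "step_arm", "arguments": {
  "rows": [
    [-31.8, -21.8, 6.7, 0, 0, 0.141, 85],
    [-34.6, -17.2, 6.7, 0, 0, 0.141, 85],
    [-36.6, -12.2, 6.7, 0, 0, 0.141, 70],
    [-38, -6.9, 6.7, 0, 0, 0.141, 60],
    [-38.6, -1.5, 6.6, 0, 0, 0.141, 50],
    [-38.4, 3.9, 6.6, 0, 0, 0.141, 50],
    [-37.5, 9.3, 6.6, 0, 0, 0.141, 50],
    [-35.8, 14.4, 6.6, 0, 0, 0.141, 50],
    [-33.4, 19.3, 6.6, 0, 0, 0.141, 50],
    [-30.4, 23.8, 6.6, 0, 0, 0.141, 50],
    [-26.8, 27.8, 6.6, 0, 0, 0.141, 50],
    [-22.6, 31.3, 6.6, 0, 0, 0.141, 50]
  ]
}}

```text
t: 1.35
position: [0.467, 0.2778, 0.1704]
eef_rot: [-0.0, 0.828, 0.561, -0.0]
force: [0.4, 0.7, -0.0]
opening: 0.589
grip_force: 0.0
```

```bash
python3 plan.py .467 .279 .17 -21.2 3
python3 - <<'E'
from cell import arm
import cv2,pickle
c=arm.camera('wrist');pickle.dump((c,arm.read_state()),open('w1.pkl','wb'))
cv2.imwrite('pics/w1.png',cv2.resize(c['frame'][:,:,::-1],(800,600)))
E
```

```text
t 1.35 p [0.467  0.2778 0.1704] f [ 0.4  0.7 -0. ] open 0.5889489471698723 grip 0.0
[0.4, -0.2, 0.1, 0.0, 0.0, -0.003]
[0.4, -0.2, 0.1, 0.0, 0.0, -0.003]
[0.4, -0.2, 0.1, 0.0, 0.0, -0.003]
```

View pics/w1.png

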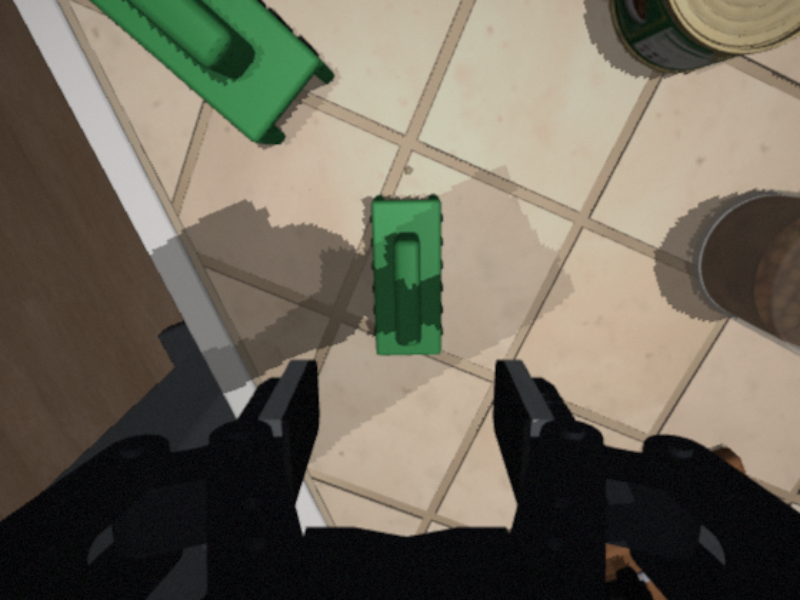

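The wrist view shows the small cover centred between the fingers in the tool's y. Its top corners are about (373,199), (441,199), (441,354) and (378,354), and the ratio matches 36 × 80. I'll check it metrically.

```bash
python3 - <<'E'
import pickle
from h import *
c,s=pickle.load(open('w1.pkl','rb'))
W=lambda x,y,z:ray(c,(x+.5)*.7-.5,(y+.5)*.7-.5,z)
P=np.array([W(373,199,.036),W(441,199,.036),W(441,354,.036),W(378,354,.036)]);m=P.mean(0)
print(P.round(4).tolist(),m.round(4))
L=(P[0]+P[1]-P[2]-P[3])/2; Wd=(P[1]+P[2]-P[0]-P[3])/2
print(np.linalg.norm(L),np.linalg.norm(Wd),np.degrees(np.arctan2(L[1],L[0]))-90)
a,b=W(407,237,.063),W(409,344,.063);print('rib',(a+b)/2,np.linalg.norm(a-b),np.degrees(np.arctan2(*(a-b)[1::-1]))-90)
E
python3 plan.py .467 .279 .058 -21.2 6
```

```text
[[0.4682, 0.3244, 0.036], [0.4983, 0.3123, 0.036], [0.4702, 0.2386, 0.036], [0.4401, 0.2507, 0.036]] [0.4692 0.2815 0.036 ]
0.07895223808768718 0.03243849137278187 -20.880483757984905
rib [0.46928134 0.28235242 0.063     ] 0.049429171367373674 -20.75196395234795
t 1.4 p [0.472  0.2706 0.1701] f [ 3.6 -4.9 -0.7] open 0.583773051147413 grip 0.0
[1.0, -1.4, 18.7, 0.001, 0.001, -0.004]
[1.0, -1.4, 18.7, 0.001, 0.001, -0.004]
[1.0, -1.4, 18.7, 0.001, 0.001, -0.004]
[1.0, -1.3, 18.7, 0.001, 0.001, -0.004]
[1.0, -1.3, 18.7, 0.001, 0.001, -0.004]
[1.0, -1.3, 18.7, 0.001, 0.001, -0.004]
```

{"name": "step_arm", "arguments": {
  "rows": [
    [0, 0, 0, 0, 0, 0, 40],
    [0, 0, 0, 0, 0, 0, 40],
    [0, 0, 0, 0, 0, 0, 40]
  ]
}}

```text
t: 1.7
position: [0.4653, 0.2803, 0.1706]
eef_rot: [-0.001, 0.826, 0.564, -0.0]
force: [-0.3, 0.3, 0.6]
opening: 0.464
grip_force: 0.0
```

```bash
python3 plan.py .468 .2805 .058 -21 6
```

```text
t 1.7 p [0.4653 0.2803 0.1706] f [-0.3  0.3  0.6] open 0.4639521789070799 grip 0.0
[0.2, 0.4, 18.8, 0.0, 0.0, -0.001]
[0.2, 0.4, 18.8, 0.0, 0.0, -0.001]
[0.2, 0.4, 18.8, 0.0, 0.0, -0.001]
[0.2, 0.4, 18.8, 0.0, 0.0, -0.001]
[0.2, 0.4, 18.8, 0.0, 0.0, -0.001]
[0.2, 0.4, 18.8, 0.0, 0.0, -0.001]
```

{"name": "step_arm", "arguments": {
  "rows": [
    [0.2, 0.4, 19, 0, 0, 0, 40],
    [0.2, 0.4, 19, 0, 0, 0, 40],
    [0.2, 0.4, 19, 0, 0, 0, 40],
    [0.2, 0.4, 19, 0, 0, 0, 40],
    [0.2, 0.4, 19, 0, 0, 0, 40],
    [0.2, 0.4, 17.5, 0, 0, 0, 40],
    [0, 0, 0, 0, 0, 0, 40],
    [0, 0, 0, 0, 0, 0, 20],
    [0, 0, 0, 0, 0, 0, 5],
    [0, 0, 0, 0, 0, 0, 5],
    [0, 0, 0, 0, 0, 0, 5],
    [0, 0, 0, 0, 0, 0, 5]
  ],
  "force": 50
}}

```text
t: 2.9
position: [0.4693, 0.2798, 0.0592]
eef_rot: [-0.0, 0.826, 0.563, 0.001]
force: [-0.6, 1.3, 7.2]
opening: 0.128
grip_force: 51.8
```

```bash
python3 plan.py .468 .2805 .058 -21 1
```

```text
t 2.9 p [0.4693 0.2798 0.0592] f [-0.6  1.3  7.2] open 0.12793870034581678 grip 51.77681922912598
[0.2, -1.5, 1.2, 0.001, -0.002, -0.008]
```

{"name": "step_arm", "arguments": {
  "rows": [
    [0, 0, -10, 0, 0, 0, 5],
    [0, 0, -25, 0, 0, 0, 5],
    [0, 0, -30, 0, 0, 0, 5],
    [0, 0, -30, 0, 0, 0, 5],
    [0, 0, -25, 0, 0, 0, 5],
    [0, 0, -10, 0, 0, 0, 5],
    [0, 0, 0, 0, 0, 0, 5],
    [0, 0, 0, 0, 0, 0, 5],
    [0, 0, 0, 0, 0, 0, 5]
  ]
}}

```text
t: 3.8
position: [0.4681, 0.2787, 0.1868]
eef_rot: [-0.0, 0.827, 0.563, -0.001]
force: [-0.0, -0.3, -2.3]
opening: 0.124
grip_force: 50.7
```

```bash
python3 plan.py .576 .016 .18 3.97 12
```

```text
t 3.8 p [0.4681 0.2787 0.1868] f [-0.  -0.3 -2.3] open 0.12445597130779365 grip 50.73571264743805
[-17.1, 16.4, 0.6, 0.0, 0.0, -0.037]
[-17.7, 15.7, 0.6, 0.0, 0.0, -0.037]
[-18.2, 15.1, 0.6, 0.0, 0.0, -0.037]
[-18.8, 14.4, 0.6, 0.0, 0.0, -0.037]
[-19.3, 13.7, 0.6, 0.0, 0.0, -0.037]
[-19.8, 13.0, 0.6, 0.0, 0.0, -0.037]
[-20.3, 12.2, 0.6, 0.0, 0.0, -0.037]
[-20.7, 11.5, 0.6, 0.0, 0.0, -0.037]
[-21.1, 10.7, 0.6, 0.0, 0.0, -0.037]
[-21.5, 9.9, 0.6, 0.0, 0.0, -0.037]
[-21.9, 9.1, 0.6, 0.0, 0.0, -0.037]
[-22.2, 8.3, 0.6, 0.0, 0.0, -0.037]
```

{"name": "step_arm", "arguments": {
  "rows": [
    [-17.1, 16.4, 0.6, 0, 0, -0.037, 5],
    [-17.7, 15.7, 0.6, 0, 0, -0.037, 5],
    [-18.2, 15.1, 0.6, 0, 0, -0.037, 5],
    [-18.8, 14.4, 0.6, 0, 0, -0.037, 5],
    [-19.3, 13.7, 0.6, 0, 0, -0.037, 5],
    [-19.8, 13, 0.6, 0, 0, -0.037, 5],
    [-20.3, 12.2, 0.6, 0, 0, -0.037, 5],
    [-20.7, 11.5, 0.6, 0, 0, -0.037, 5],
    [-21.1, 10.7, 0.6, 0, 0, -0.037, 5],
    [-21.5, 9.9, 0.6, 0, 0, -0.037, 5],
    [-21.9, 9.1, 0.6, 0, 0, -0.037, 5],
    [-22.2, 8.3, 0.6, 0, 0, -0.037, 5]
  ]
}}

```text
t: 5.0
position: [0.5764, 0.0152, 0.1795]
eef_rot: [-0.001, 0.682, 0.731, -0.001]
force: [0.7, -0.2, -1.0]
opening: 0.129
grip_force: 50.7
```

{"name": "step_arm", "arguments": {
  "rows": [
    [0, 0, 0, 0, 0, 0, 5],
    [0, 0, 0, 0, 0, 0, 5],
    [0, 0, 0, 0, 0, 0, 5],
    [0, 0, 0, 0, 0, 0, 5]
  ]
}}

```text
t: 5.4
position: [0.5764, 0.0176, 0.1805]
eef_rot: [-0.001, 0.682, 0.732, -0.0]
force: [-0.0, 0.8, -1.1]
opening: 0.128
grip_force: 50.7
```

```bash
python3 plan.py .576 .016 .150 3.97 3
python3 - <<'E'
from cell import arm
import cv2,pickle,numpy as np
c={n:arm.camera(n) for n in('wrist','side')};pickle.dump(c,open('w2.pkl','wb'))
a=cv2.resize(c['wrist']['frame'][:,:,::-1],(800,600));cv2.imwrite('pics/w2.png',a)
E
```

```text
t 5.4 p [0.5764 0.0176 0.1805] f [-0.   0.8 -1.1] open 0.12768921809044645 grip 50.71693539619446
[-0.5, -0.2, 10.2, 0.0, 0.0, 0.0]
[-0.5, -0.2, 10.2, 0.0, 0.0, 0.0]
[-0.5, -0.2, 10.2, 0.0, 0.0, 0.0]
```

View pics/w2.png

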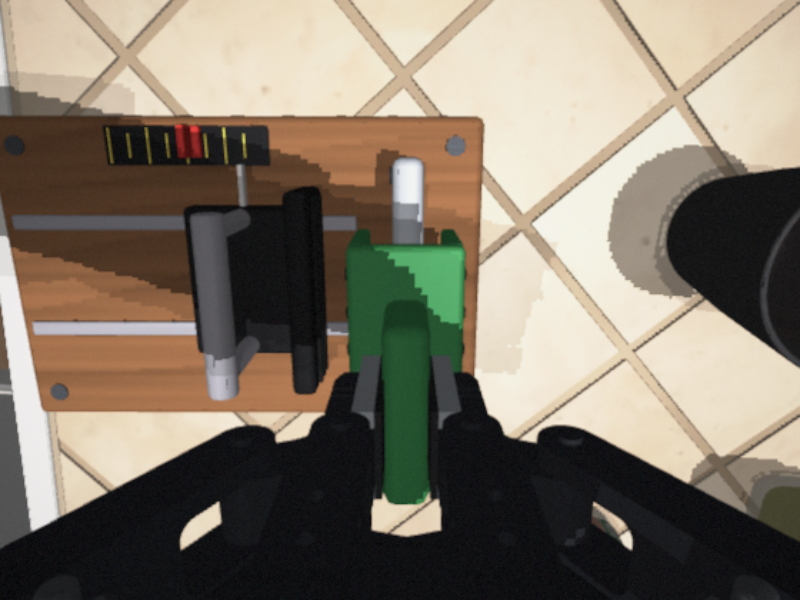

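The wrist view shows the held cover aligned over the rail, whose left end is at (394–424,158). The tab sits at about (176–200,124–158) and the white pointer at (241,165–205).

Run:
```python
import pickle
from h import *
c=pickle.load(open('w2.pkl','rb'))['wrist']
W=lambda x,y,z:ray(c,(x+.5)*.7-.5,(y+.5)*.7-.5,z)
th=.0693;cl=np.array([.491,.0099,0]);toC=lambda P:R.from_euler('z',-th).apply(P-cl).round(4)
for k,a in dict(railL=(393,165,.07),railR=(424,165,.07),railend=(409,158,.07),coverL=(348,247,.036+.1215),coverR=(465,247,.036+.1215),
  tabtopa=(178,124,.03),tabtopb=(198,124,.03),tabbota=(178,158,.03),tabbotb=(199,158,.03),ptr=(241,166,.026),ptr2=(242,205,.026),bfl=(481,117,.016),bnl=(42,411,.016),h1=(207,213,.085),h2=(222,396,.078)).items(): print(k,toC(W(*a)))
```

```text
railL [0.0797 0.0623 0.07  ]
railR [0.0929 0.0623 0.07  ]
railend [0.0865 0.0651 0.07  ]
coverL [0.0692 0.0425 0.1575]
coverR [0.1016 0.0425 0.1575]
tabtopa [-0.0263  0.0806  0.03  ]
tabtopb [-0.0165  0.0807  0.03  ]
tabbota [-0.0281  0.0645  0.03  ]
tabbotb [-0.0176  0.0645  0.03  ]
ptr [0.0017 0.0606 0.026 ]
ptr2 [0.0007 0.041  0.026 ]
bfl [0.1236 0.0848 0.016 ]
bnl [-0.1309 -0.0813  0.016 ]
h1 [0.0042 0.0436 0.085 ]
h2 [ 0.0003 -0.0413  0.078 ]
```

{"name": "step_arm", "arguments": {
  "rows": [
    [-1.5, 0, 10, 0, 0, 0, 5],
    [0, 0, 15, 0, 0, 0, 5],
    [0, 0, 15, 0, 0, 0, 5],
    [0, 0, 12, 0, 0, 0, 5],
    [0, 0, 10, 0, 0, 0, 5],
    [0, 0, 8, 0, 0, 0, 5],
    [0, 0, 6, 0, 0, 0, 5],
    [0, 0, 4, 0, 0, 0, 5],
    [0, 0, 2, 0, 0, 0, 5],
    [0, 0, 0, 0, 0, 0, 5]
  ]
}}

```text
t: 6.5
position: [0.5773, 0.0147, 0.0993]
eef_rot: [0.0, 0.682, 0.731, 0.0]
force: [-0.1, -0.7, -1.1]
opening: 0.128
grip_force: 50.9
```

{"name": "step_arm", "arguments": {
  "rows": [
    [0, 0, 2, 0, 0, 0, 5],
    [0, 0, 2, 0, 0, 0, 5],
    [0, 0, 0, 0, 0, 0, 5]
  ]
}}

```text
t: 6.8
position: [0.5774, 0.0148, 0.0991]
eef_rot: [0.0, 0.682, 0.731, 0.001]
force: [-7.8, 0.2, 30.1]
opening: 0.129
grip_force: 55.2
```

{"name": "step_arm", "arguments": {
  "rows": [
    [0, 0, -3, 0, 0, 0, 5],
    [0, 0, 0, 0, 0, 0, 30],
    [0, 0, 0, 0, 0, 0, 34],
    [0, 0, 0, 0, 0, 0, 34],
    [0, 0, -10, 0, 0, 0, 34],
    [0, 0, -25, 0, 0, 0, 34],
    [0, 0, -25, 0, 0, 0, 34],
    [0, 0, -10, 0, 0, 0, 34],
    [0, 0, 0, 0, 0, 0, 34],
    [0, 0, 0, 0, 0, 0, 34]
  ]
}}

```text
t: 7.8
position: [0.5766, 0.0149, 0.1675]
eef_rot: [-0.0, 0.682, 0.731, -0.0]
force: [0.1, 0.5, -0.2]
opening: 0.4
grip_force: 0.0
```

```bash
python3 plan.py .492 .010 .165 3.97 4
```

```text
t 7.8 p [0.5766 0.0149 0.1675] f [ 0.1  0.5 -0.2] open 0.40045955360461344 grip 0.0
[0.2, -21.2, 0.6, 0.0, 0.0, 0.0]
[0.2, -21.2, 0.6, 0.0, 0.0, 0.0]
[0.2, -21.2, 0.6, 0.0, 0.0, 0.0]
[0.2, -21.2, 0.6, 0.0, 0.0, 0.0]
```

{"name": "step_arm", "arguments": {
  "rows": [
    [0.2, -12, 0, 0, 0, 0, 34],
    [0.2, -30, 0, 0, 0, 0, 34],
    [0.2, -30, 0, 0, 0, 0, 34],
    [0.2, -12.7, 0, 0, 0, 0, 34],
    [0, 0, 0, 0, 0, 0, 34],
    [0, 0, 0, 0, 0, 0, 34],
    [0, 0, 0, 0, 0, 0, 34]
  ]
}}

```text
t: 8.5
position: [0.4936, 0.0098, 0.1677]
eef_rot: [0.0, 0.682, 0.731, 0.0]
force: [-0.1, 1.0, -0.1]
opening: 0.402
grip_force: 0.0
```

```bash
python3 - <<'E'
from cell import arm
import cv2,pickle,numpy as np
c={n:arm.camera(n) for n in('wrist','side','top')};pickle.dump(c,open('w3.pkl','wb'))
a=cv2.resize(c['wrist']['frame'][:,:,::-1],(800,600))
b=cv2.resize(c['side']['frame'][270:350,220:326,::-1],(318,240),interpolation=cv2.INTER_CUBIC)
a[600-240:,:318]=b
cv2.imwrite('pics/w3.png',a)
E
python3 plan.py .4915 .010 .080 3.97 5
```

```text
t 8.65 p [0.4932 0.0097 0.1678] f [ 0.3 -0.8  0.5] open 0.39904231123281947 grip 0.0
[0.1, -0.3, 17.6, 0.0, 0.0, 0.0]
[0.1, -0.3, 17.6, 0.0, 0.0, 0.0]
[0.1, -0.3, 17.6, 0.0, 0.0, 0.0]
[0.1, -0.3, 17.6, 0.0, 0.0, 0.0]
[0.1, -0.3, 17.6, 0.0, 0.0, 0.0]
```

View pics/w3.png

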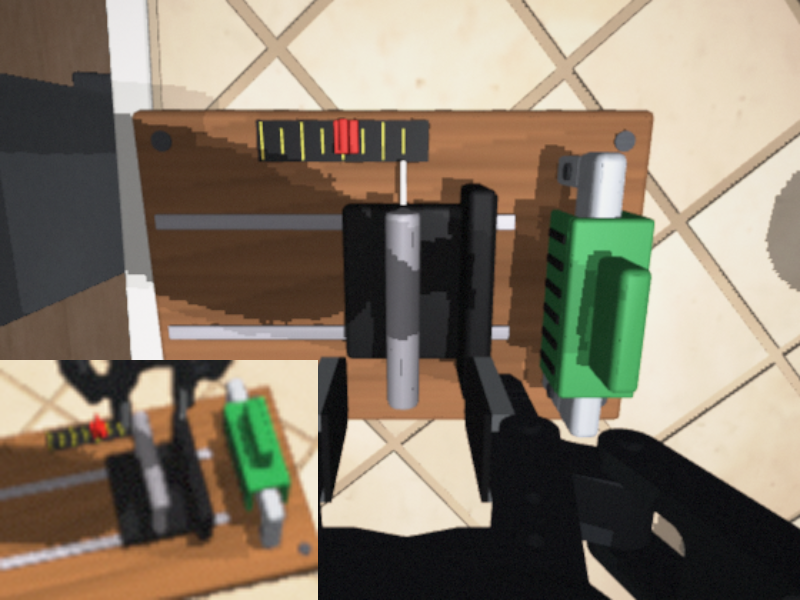

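The cover sits level astride the rail, near its middle. The pointer tip is at (403,161), and the tab's foot spans x 334–358 at y 118–155.

Run:
```python
import pickle
from h import *
c=pickle.load(open('w3.pkl','rb'))['wrist']
W=lambda x,y,z:ray(c,(x+.5)*.7-.5,(y+.5)*.7-.5,z)
th=.0693;cl=np.array([.491,.0099,0]);toC=lambda P:R.from_euler('z',-th).apply(P-cl).round(4)
for k,a in dict(f1=(334.5,153,.018),f2=(358.5,153,.018),m=(346.5,120,.034),ptr=(403,161,.026),h=(403,300,.085),h2=(403,400,.085),c1=(549,398,.076),c2=(555,210,.076),c3=(637,397,.076),c4=(652,218,.076),b1=(134,113,.016),b2=(652,113,.016)).items(): print(k,toC(W(*a)))
cv2.imwrite('pics/w3c.png',cv2.resize(c['frame'][70:130,170:310,::-1],(784,336),interpolation=cv2.INTER_CUBIC))
```

```text
f1 [-0.0328  0.0648  0.018 ]
f2 [-0.021   0.0648  0.018 ]
m [-0.0248  0.0795  0.034 ]
ptr [0.001  0.0611 0.026 ]
h [0.0011 0.0083 0.085 ]
h2 [ 0.001  -0.0355  0.085 ]
c1 [ 0.0652 -0.0391  0.076 ]
c2 [0.0619 0.0431 0.076 ]
c3 [ 0.1039 -0.0387  0.076 ]
c4 [0.1011 0.0398 0.076 ]
b1 [-0.1302  0.0838  0.016 ]
b2 [0.1227 0.0835 0.016 ]
```

View pics/w3c.png

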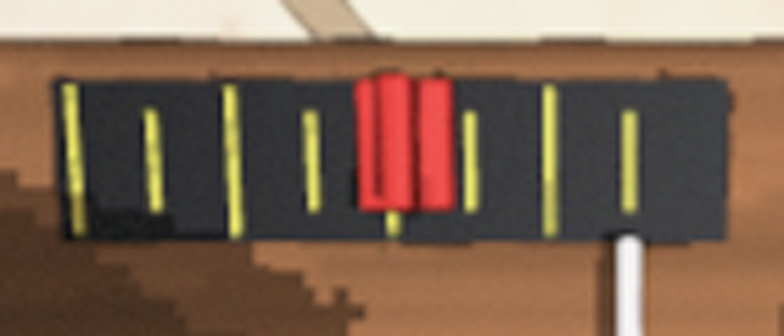

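{"name": "step_arm", "arguments": {
  "rows": [
    [0, -0.5, 12, 0, 0, 0, 34],
    [0, -0.5, 20, 0, 0, 0, 34],
    [0, 0, 20, 0, 0, 0, 34],
    [0, 0, 18, 0, 0, 0, 34],
    [0, 0, 12, 0, 0, 0, 34],
    [0, 0, 5.5, 0, 0, 0, 34],
    [0, 0, 0, 0, 0, 0, 34],
    [0, 0, 0, 0, 0, 0, 34]
  ]
}}

```text
t: 9.45
position: [0.4919, 0.0096, 0.0809]
eef_rot: [0.0, 0.682, 0.731, 0.0]
force: [0.6, 0.6, -0.6]
opening: 0.4
grip_force: 0.0
```

{"name": "step_arm", "arguments": {
  "rows": [
    [0, 0, 0, 0, 0, 0, 20],
    [0, 0, 0, 0, 0, 0, 5],
    [0, 0, 0, 0, 0, 0, 5],
    [0, 0, 0, 0, 0, 0, 5],
    [0, 0, 0, 0, 0, 0, 5]
  ],
  "force": 80
}}

```text
t: 9.95
position: [0.4924, 0.0097, 0.0814]
eef_rot: [0.001, 0.682, 0.731, 0.001]
force: [0.1, 0.1, 5.5]
opening: 0.129
grip_force: 78.0
```

{"name": "step_arm", "arguments": {
  "rows": [
    [0, -2, 0, 0, 0, 0, 5],
    [0, -4, 0, 0, 0, 0, 5],
    [0, -4, 0, 0, 0, 0, 5],
    [0, -4, 0, 0, 0, 0, 5],
    [0, -4, 0, 0, 0, 0, 5],
    [0, -4, 0, 0, 0, 0, 5],
    [0, -3, 0, 0, 0, 0, 5],
    [0, -2, 0, 0, 0, 0, 5],
    [0, 0, 0, 0, 0, 0, 5],
    [0, 0, 0, 0, 0, 0, 5],
    [0, 0, 0, 0, 0, 0, 5]
  ]
}}

```text
t: 11.05
position: [0.469, 0.0081, 0.0814]
eef_rot: [0.003, 0.682, 0.731, 0.003]
force: [6.5, 0.9, 0.4]
opening: 0.134
grip_force: 78.1
```

Run:
```python
from cell import arm
import cv2,pickle
c={n:arm.camera(n) for n in('wrist','side','top')};pickle.dump(c,open('w4.pkl','wb'))
s=arm.read_state();print(s['position'],s['force'],s['opening'],s['grip_force'])
a=cv2.resize(c['wrist']['frame'][:,:,::-1],(800,600));cv2.imwrite('pics/w4.png',a)
```

```text
[0.46902277 0.00813583 0.0814084 ] [7.68134027 0.19777103 1.53641843] 0.1343668670733824 78.09675335884094
```

View pics/w4.png

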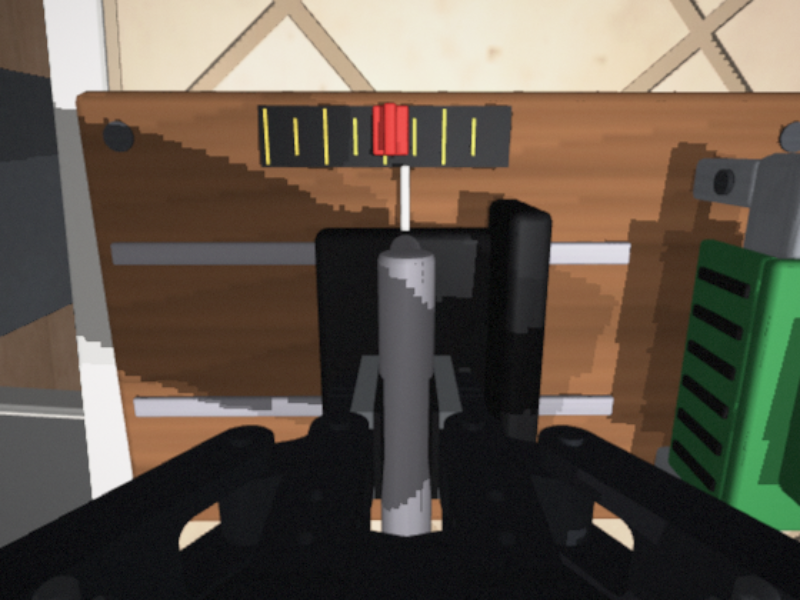

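The jaw is moving. The pointer is at (405,166) and the tab's foot spans 373–408, so its centre is about 390.5. At 2.97 px/mm, about 4.8 mm remains.

{"name": "step_arm", "arguments": {
  "rows": [
    [0, -2, 0, 0, 0, 0, 5],
    [0, -2, 0, 0, 0, 0, 5],
    [0, -1.1, 0, 0, 0, 0, 5],
    [0, 0, 0, 0, 0, 0, 5],
    [0, 0, 0, 0, 0, 0, 5],
    [0, 0, 0, 0, 0, 0, 5]
  ]
}}

```text
t: 11.8
position: [0.4644, 0.0078, 0.0814]
eef_rot: [0.004, 0.682, 0.731, 0.003]
force: [7.2, 1.9, -0.7]
opening: 0.137
grip_force: 78.1
```

Run:
```python
from cell import arm
import cv2,pickle
c={n:arm.camera(n) for n in('wrist','side','top')};pickle.dump(c,open('w5.pkl','wb'))
s=arm.read_state();print(s['position'],s['force'],s['opening'],s['grip_force'])
cv2.imwrite('pics/w5.png',cv2.resize(c['wrist']['frame'][60:180,200:360,::-1],(800,600),interpolation=cv2.INTER_CUBIC))
```

```text
[0.46436177 0.00778838 0.08142592] [7.65768979 1.8548142  0.62408756] 0.13353629704760536 78.14239025115967
```

View pics/w5.png

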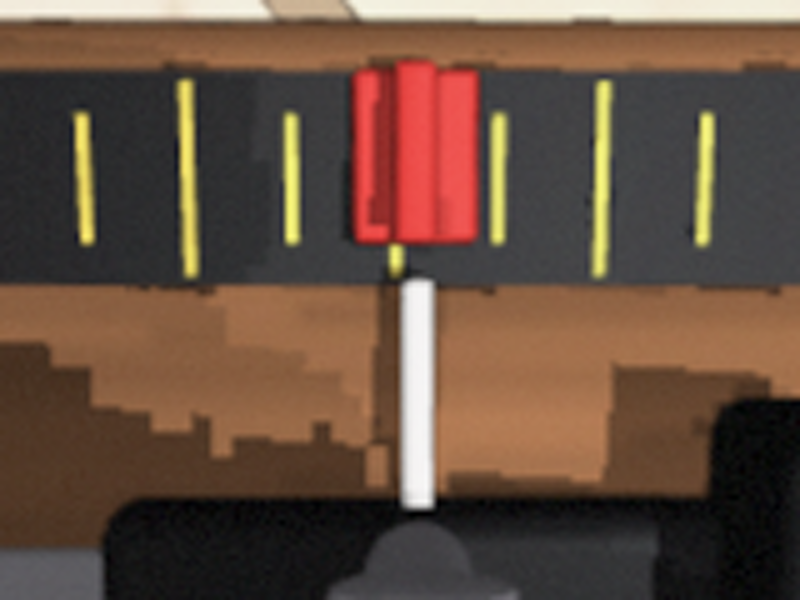

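The pointer (418) lines up with the tab (foot centre 415, upright 416) to about 0.3 mm. The cover is seated and released, and the grip is holding.

```bash
python3 -c "
from cell import arm
print(arm.job_done())"
```

```text
the job is handed in; nothing more can be done
None
```

Job handed in at about 12 s, with no verdict returned: the small green cover is seated on the rail near its middle and released, and the gripper is holding the jaw with its pointer within about 0.3 mm of the red tab; the jar, tin and mug were not touched.

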